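# Close a pickling canister's clamp ring with its closing bar

## Task

Close the pickling canister's clamp ring: push the hollow end of the closing bar gently but fully home over the short lever, ease the lever over its dead point and on to its rubber stop without letting it slam, and bed it there for a second with a push of about 10 N at the middle of the bar's rubber grip, no harder. Then draw the bar off and lay it flat on the wooden worktop, clear of the canister; touch the lever and canister only with the bar, and leave everything else where it stands.

Things in the scene. Friction and masses are not known exactly. Their poses are not given: they have to be found in the camera images.
- canister: round stainless pickling canister, 189 mm across its clamp ring, 165 mm high with the black lid bow, full and heavy on a rubber mat: it does not shift. Origin: on its axis at worktop level; z up; -x points to its front, where the split clamp ring and its lever are, 136 mm up.
- lever (a joint): swing of the clamp lever, level, about an upright pin, rad. 0: it points straight out along the canister's -x; it grows clockwise seen from above, towards the canister's +y. Up to 0.45 it is loose; then a spring resists, up to 1.5 N m at 0.85, falling to nothing at the dead point 1.40; beyond, it is drawn on to the stop. Let go early, it springs back.
- buffer (a joint): squeeze (m) of the black rubber buffer on the stop screw beside the ring, which ends the lever's swing. The screw is set differently each time: the lever meets it somewhere between 1.46 and 1.72. 0: not touched; the shut lever alone gives 0.03 to 0.14 mm; 10 N at the middle of the bar's grip (1.8 N m on the lever) adds 0.28 mm.
- lever_pivot (a point): centre of the lever's upright pin, 136 mm up, 106 mm in front of the canister's axis and 16 mm to its +y side
- collar (a point): centre of the outer face of the lever's collar (23 mm across), 29 mm from the pin along the lever; the bar is home when its mouth meets this face. The point's -x axis points out along the lever, z up
- stub_tip (a point): end of the lever's bare round stub: 13 mm thick, level, 58 mm from the collar to this domed tip, 87 mm from the pin
- bar: straight closing bar, 200 mm long, 22 mm square, 0.2 kg: at its +x end a steel box tube with a 15 mm square bore 75 mm deep, its mouth flared to 18 mm, at its -x end a black ribbed rubber grip 104 mm long and 24 mm wide with a red band towards the tube. Lies loose on the worktop. Origin: middle of its length, on its underside (z up)
- mouth (a point): centre of the open mouth of the bar's tube: 100 mm along the bar's +x from its origin, 11 mm above its underside; +x points out of the mouth
- moka_pot: aluminium coffee pot on the hob, 165 mm high; origin under its middle; leave alone
- salt_shaker: salt shaker, 44 mm across, 90 mm high, front right; origin under its middle; leave alone
- saucer: small white saucer, 115 mm across, in front of the sink; origin under its middle; leave alone
- egg_timer: red and white wind-up timer, 65 mm across, 64 mm high, by the sink; origin under its middle; leave alone

How it is judged:
By the outcome, as a careful person would: the job done as asked, in the order asked, and still so for the second after the job is handed in, with the robot touching nothing.
It also fails if it takes over 69 s, if anything falls off the work surface, if the arm or the gripper's body presses on something with over 40 N, if the wrist force passes 120 N, or if a joint passes its speed limit or range.

## Robot

A 7-joint arm with a two-finger parallel gripper is mounted at the origin on a cart in front of the work surface, level with it; the furniture and walls round the work are solid. World frame = base frame: x ahead of the robot, y to its left, z up, the work surface at z = 0. Lengths are in m, angles in rad, forces in N, time in s.
With the tool pointing down it reaches from about 0.425 to 0.925 m from the base axis. Payload 6.8 kg.
Tool frame: the origin (TCP) lies at the very end of the fingers, on their centre line; the grasp point (between the pads) lies 19 mm behind it; z points along the fingers, y is the line along which they close (so a half turn about z gives the same grasp; the last joint's range is limited). The gripper opens to 85 mm and grips with 20 to 120 N. Pads are 22 mm wide; open, the fingers measure 114 mm over their backs; the gripper's body (76 mm by 85 mm) begins 54 mm behind the grasp point. The pads swing forward as they close: fully open they stand 13 mm farther back than shut.
Start: joints at [-1.322, 0.477, 0.022, 1.555, -0.011, 1.109, -0.083], TCP at [0.236, 0.633, 0.231] pointing down, gripper open.
Joint ranges: [-2.96, 2.96], [-0.34, 2.1], [-1.41, 1.46], [0.24, 2.44], [-1.37, 4.51], [0.17, 1.92], [-2.96, 2.96]. Speed limits (rad/s): [2.39, 2.39, 3.14, 3.14, 3.14, 3.14, 3.14].

## Interface

Orientations are given as a unit quaternion [w, x, y, z].
In Python, from plant import r gives the robot as it stands.
- The arm moves only by the tool arm_command, never from a script. Its arguments are lists of equal length, an entry for each row: "dp": the shift along the world's x, y, z scaled (see below), a list of three; "dr": the turn, a rotation vector about the world's x, y, z scaled (see below), a list of three. A call has 1 to 12 rows; each row shifts and turns the commanded pose from where the row before left it; what a row does not reach is not made up. The controller multiplies each number of a shift by 0.05 m and each number of a turn by pi/2 rad. A row lasts 1/12 s, in which the tool goes at most 41.7 mm and 7.16 degrees, less where a joint would pass 70% of its speed; a pose out of reach is approached as far as the arm can. A call with a number of a shift or a turn outside -1 to 1 is refused whole. A call with a gripper value outside its range is refused whole. "grip" is the opening, from -1 (shut) to 1 (fully open), set as the call begins (left out, the last holds). The fingers move at their own pace and stop on an object; "squeeze" is the grip in N (left out, the last holds). Time passes only in rows, so rows that do not move let the fingers close. It gives the time, the measured TCP pose, the force, the opening and the grip force at its end, in the units of the state.
- r.read_state(): the state, without advancing time (a new reading comes with each control period).
- r.camera(name): name is "scene" or "top" or "wrist"; returns a dict with "frame" (400x640x3 uint8, blue, green, red), "fov_y" (degrees; the focal length in pixels is half the picture's height over the tangent of half this angle, whatever the lens; pixels are square), "cx", "cy" (the principal point, pixels), "R" (3x3) and "t" (3): a world point X has camera coordinates R X + t. Camera axes: x right, y down, z forward; pixel columns grow to the right and rows downward; lengths in m; the calibration is good to about 2 mm. A picture is of the moment at which its call begins. There is no depth.
- r.sign_off(): hands the job in; it is judged then, once.
The state is a dict: "time": time; "joint_pos": joint angles; "qvel": joint speeds; "tau": joint torques, N m; "tcp_pos": TCP position; "eef_rot": TCP orientation; "wrist_force": force on the tool from outside, world axes, zero at the start; "moment": the same for the moment, N m; "grip_width": finger opening in m; "grip_force": force on a finger pad.
Only numpy, scipy, OpenCV 4.12 (cv2) and the standard library are available. Lean on these libraries where they do the work, as an engineer would, in place of code of your own. Each camera call takes 0.05 s, during which the arm holds its last target. There are 200 camera calls.

## Working session

There is one attempt and no reset: what is moved stays moved. The work goes in short steps, Python scripts to look and compute and a tool call to move; the robot and the scene stay as the last step left them, time stands still between calls to the robot, and variables do not carry over. Pictures are saved under pics/ and viewed, at most 10 in all, crops included, and the job is handed in when it is done.

Besides the shell and the picture viewer there is one more tool, called after "Request:" in YAML: its name, and indented under it one key for each argument. arm_command: Moves the arm, as the interface text tells. Shifts and turns lie within -1 to 1; 1 stands for 0.05 m of shift or pi/2 rad of turn. Its arguments: {"type":"object","properties":{"dp":{"type":"array","items":{"type":"array","items":{"type":"number","minimum":-1,"maximum":1}}},"dr":{"type":"array","items":{"type":"array","items":{"type":"number","minimum":-1,"maximum":1}}},"grip":{"type":"number"},"squeeze":{"type":"number"}},"required":["dp","dr"]}

```bash
mkdir -p pics; ls; cat > h.py <<'E'
import numpy as np, cv2
from plant import r
def snap(n,f):
    c=r.camera(n); cv2.imwrite('pics/'+f+'.png',c['frame']); np.savez('pics/'+f+'.npz',**{k:c[k] for k in c}); return c
def ray(f,u,v,z):
    c=np.load('pics/'+f+'.npz'); fl=200/np.tan(np.radians(c['fov_y'])/2)
    d=c['R'].T@np.array([(u-c['cx'])/fl,(v-c['cy'])/fl,1]); o=-c['R'].T@c['t']
    return o+d*(z-o[2])/d[2]
def proj(f,X):
    c=np.load('pics/'+f+'.npz'); fl=200/np.tan(np.radians(c['fov_y'])/2)
    p=c['R']@np.array(X)+c['t']; return [fl*p[0]/p[2]+c['cx'],fl*p[1]/p[2]+c['cy']]
E
python3 - <<'E'
from h import *
a=snap('top','top0');b=snap('scene','sc0')
for c in(a,b): print(c['frame'].shape,c['fov_y'],-c['R'].T@c['t'],c['R'].round(2).tolist(), c.keys())
print(r.read_state())
E
```

```text
pics
(400, 640, 3) 55.71441261080363 [0.45410189 0.05414199 1.34684016] [[-0.01, -1.0, -0.0], [-0.99, 0.01, -0.11], [0.11, 0.0, -0.99]] dict_keys(['frame', 'fov_y', 'cx', 'cy', 'R', 't'])
(400, 640, 3) 44.657579716818056 [-0.60298189 -0.532599    0.91364222] [[0.47, -0.88, 0.01], [-0.45, -0.25, -0.85], [0.76, 0.39, -0.52]] dict_keys(['frame', 'fov_y', 'cx', 'cy', 'R', 't'])
{'time': 0.1, 'joint_pos': array([-1.32208572,  0.47772712,  0.02234701,  1.55631155, -0.01148149,
        1.10927851, -0.08309676]), 'qvel': array([ 0.00011208,  0.00046022,  0.00105676, -0.00342372,  0.0011023 ,
        0.00145428,  0.00038709]), 'tau': array([ 4.80610208e-03, -5.97766149e+01,  1.61419563e+00, -2.81958801e+01,
        1.28832803e-02,  5.08504047e-03,  2.82398804e-05]), 'tcp_pos': array([0.23560787, 0.63200538, 0.23043385]), 'eef_rot': array([-7.51527482e-05,  1.77446541e-01,  9.84130118e-01, -7.94562344e-04]), 'wrist_force': array([-0.21661129, -0.79772198, -0.16116818]), 'moment': array([0.03280675, 0.03430777, 0.03245666]), 'grip_force': 0.0, 'grip_width': 0.08521037476561556}
```

View pics/top0.png

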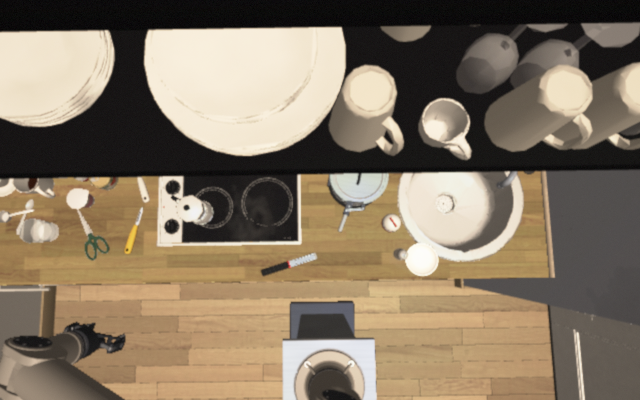

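View pics/sc0.png

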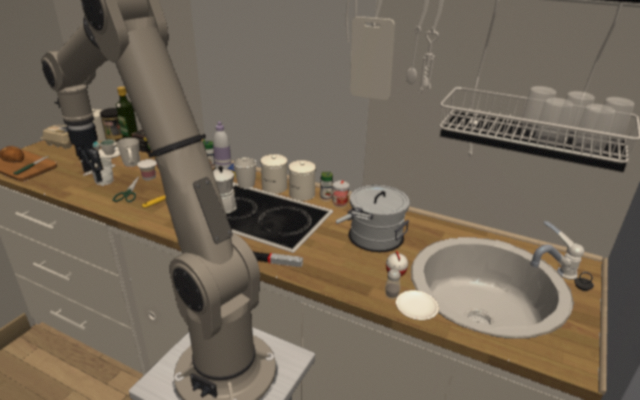

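The top view shows the bar at about (262,271)–(316,255) with its tube to the right, and the canister at about (359,183) with the lever pointing to about (342,230). The shelf hides the canister's back. I'll enlarge that area.

```bash
python3 - <<'E'
import cv2
a=cv2.imread('pics/top0.png')[165:285,255:415]
b=cv2.imread('pics/sc0.png')[180:280,240:420]
cv2.imwrite('pics/c1.png',cv2.resize(a,None,fx=5,fy=5,interpolation=cv2.INTER_CUBIC))
E
```

```text
(no output)
```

View pics/c1.png

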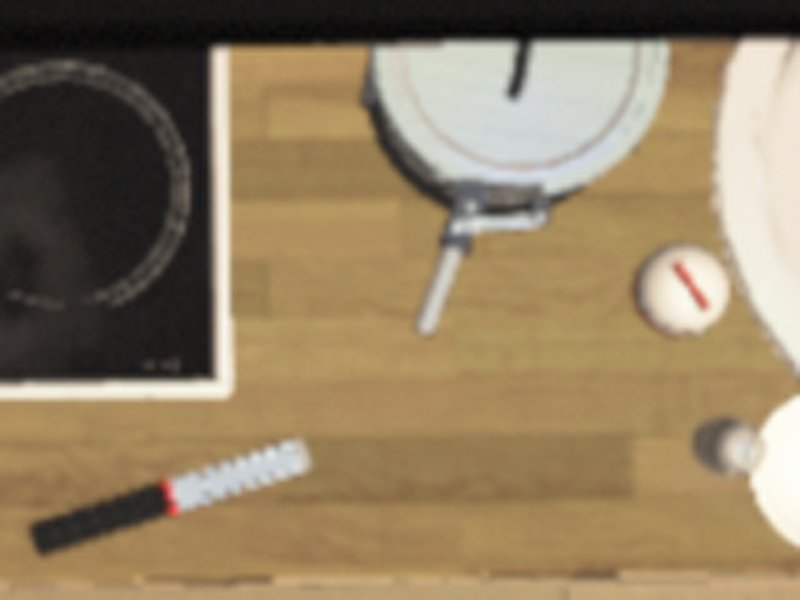

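The crop shows stub tip at about (340,231), collar at (346,214.6), pin near (348.3,206), bar grip end (262.8,271.9), mouth (316,256).

```bash
python3 - <<'E'
from h import *
P=lambda u,v,z:ray('top0',255+(u-2)/5,165+(v-2)/5,z)
tip=P(424,331,.136);col=P(455,247,.136);piv=P(466,207,.136)
g=P(38,536,.022);m=P(306,455,.022)
print('tip',tip,'col',col,'piv',piv,np.linalg.norm(tip-col),np.linalg.norm(tip-piv))
print('grip',g,'mouth',m,np.linalg.norm(g-m),'mid',(g+m)/2,np.degrees(np.arctan2(*(m-g)[1::-1])))
print('lever dir',np.degrees(np.arctan2(*(tip-piv)[1::-1])))
# canister: ring edge left/right in crop
print('ring L/R/front',P(372,75,.14),P(668,75,.14),P(520,205,.14))
print('timer',P(683,288,.06),'salt',P(740,445,.09),'hob',P(230,395,.0), 'edge',P(300,580,0))
E
```

```text
tip [ 0.51553126 -0.03639838  0.136     ] col [ 0.56917943 -0.0575715   0.136     ] piv [ 0.5949487  -0.06530518  0.136     ] 0.0576751872440325 0.08451469227475367
grip [0.38356022 0.22532621 0.022     ] mouth [0.43644174 0.03903876 0.022     ] 0.19364779937445317 mid [0.41000098 0.13218248 0.022     ] -74.1523161832467
lever dir 159.9992230645171
ring L/R/front [ 0.68139736 -0.00631932  0.14      ] [ 0.67846504 -0.19773779  0.14      ] [ 0.59525331 -0.09959891  0.14      ]
timer [ 0.54603073 -0.21909223  0.06      ] salt [ 0.43969749 -0.24625438  0.09      ] hob [0.47913715 0.09196453 0.        ] edge [0.34924981 0.04441789 0.        ]
```

Request:
arm_command:
  dp:
    - [0.26,-0.74,-0.18]
    - [0.26,-0.74,-0.18]
    - [0.26,-0.74,-0.18]
    - [0.26,-0.74,-0.18]
    - [0.26,-0.74,-0.18]
    - [0.26,-0.74,-0.18]
    - [0.26,-0.74,-0.18]
    - [0.26,-0.74,-0.18]
    - [0.26,-0.74,-0.18]
    - [0.26,-0.74,-0.18]
    - [0.26,-0.74,-0.18]
    - [0.26,-0.74,-0.18]
  dr:
    - [0,0,-0.05]
    - [0,0,-0.05]
    - [0,0,-0.05]
    - [0,0,-0.05]
    - [0,0,-0.05]
    - [0,0,-0.05]
    - [0,0,-0.05]
    - [0,0,-0.05]
    - [0,0,-0.05]
    - [0,0,-0.05]
    - [0,0,-0.05]
    - [0,0,-0.05]
  grip: 1

```text
time: 1.1
tcp_pos: [0.3918, 0.1867, 0.123]
eef_rot: [0.0, 0.606, 0.795, 0.0]
wrist_force: [1.0, 1.0, -0.6]
grip_width: 0.0851
grip_force: 0.0
```

Request:
arm_command:
  dp:
    - [0,0,0]
    - [0,0,0]
    - [0,0,0]
    - [0,0,0]
  dr:
    - [0.075,0.021,0]
    - [0.075,0.021,0]
    - [0.075,0.021,0]
    - [0.075,0.021,0]

```text
time: 1.43
tcp_pos: [0.3899, 0.1882, 0.1225]
eef_rot: [-0.164, 0.592, 0.781, 0.119]
wrist_force: [-0.0, 0.4, -1.3]
grip_width: 0.0852
grip_force: 0.0
```

```bash
cat >> h.py <<'E'
from scipy.spatial.transform import Rotation as Ro
def st():
    s=r.read_state(); q=s['eef_rot']; M=Ro.from_quat([q[1],q[2],q[3],q[0]]).as_matrix()
    y=M[:,1]; z=M[:,2]
    print('t',s['time'],'p',s['tcp_pos'].round(4),'yang',np.degrees(np.arctan2(y[1],y[0])).round(2),'yz',y[2].round(3),'z',z.round(3),'F',s['wrist_force'].round(2),'M',s['moment'].round(3),'g',s['grip_width'].round(4),s['grip_force'],'j',s['joint_pos'].round(2)); return s,M
E
python3 - <<'E'
from h import *
st(); snap('wrist','w0')
for X in ([.4368,.0387,.011],[.396,.178,.011],[.383,.226,.011]): print(proj('w0',X))
E
```

```text
Traceback (most recent call last):
  File "h.py", line 16, in st
    print('t',s['time'],'p',s['tcp_pos'].round(4),'yang',np.degrees(np.arctan2(y[1],y[0])).round(2),'yz',y[2].round(3),'z',z.round(3),'F',s['wrist_force'].round(2),'M',s['moment'].round(3),'g',s['grip_width'].round(4),s['grip_force'],'j',s['joint_pos'].round(2)); return s,M
                                                                                                                                                                                                 ^^^^^^^^^^^^^^^^^^^^^
AttributeError: 'float' object has no attribute 'round'
```

```bash
sed -i "s/s\['grip_width'\].round(4)/round(s['grip_width'],4)/" h.py
python3 - <<'E'
from h import *
st(); snap('wrist','w0')
for X in ([.4368,.0387,.011],[.396,.178,.011],[.383,.226,.011]): print(proj('w0',X))
E
```

```text
t 1.4333 p [0.3899 0.1882 0.1225] yang 15.78 yz -0.008 z [-0.115  0.379 -0.918] F [-0.04  0.43 -1.3 ] M [-0.468 -0.052 -0.016] g 0.0852 0.0 j [-0.45  0.29  0.18  2.24 -0.7   0.76  0.55]
[np.float64(329.5270182782919), np.float64(468.29276090810504)]
[np.float64(327.34015412879563), np.float64(267.6648237119707)]
[np.float64(327.9304474164653), np.float64(203.8149646962091)]
```

View pics/w0.png

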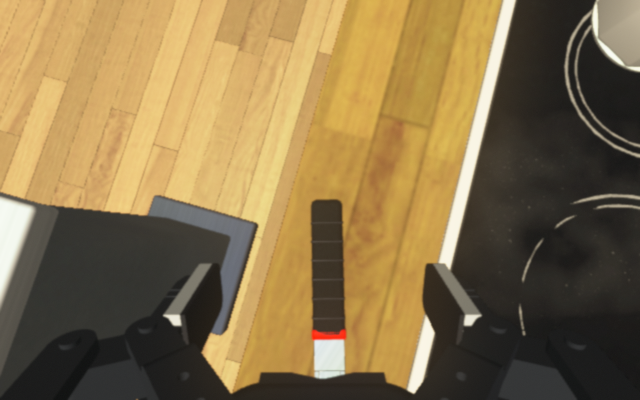

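The wrist view shows the bar upright in the picture, end at (327,201) and red band at (329,335), as predicted to about 2 mm. I'll go down and grip.

Request:
arm_command:
  dp:
    - [0.03,-0.03,-0.45]
    - [0.03,-0.03,-0.45]
    - [0.03,-0.03,-0.45]
    - [0.03,-0.03,-0.45]
    - [0,0,-0.25]
    - [0,0,-0.13]
    - [0,0,0]
  dr:
    - [0,0,0]
    - [0,0,0]
    - [0,0,0]
    - [0,0,0]
    - [0,0,0]
    - [0,0,0]
    - [0,0,0]

```text
time: 2.07
tcp_pos: [0.3943, 0.1816, 0.0117]
eef_rot: [-0.163, 0.592, 0.781, 0.115]
wrist_force: [0.3, 0.1, 0.5]
grip_width: 0.0856
grip_force: 0.0
```

```bash
python3 - <<'E'
from h import *
st()
E
```

```text
t 2.0667 p [0.3943 0.1816 0.0117] yang 15.78 yz -0.014 z [-0.119  0.373 -0.92 ] F [0.32 0.14 0.54] M [-0.376 -0.071  0.031] g 0.0856 0.0 j [-0.34  0.53  0.07  2.27 -0.92  0.56  0.84]
```

Request:
arm_command:
  dp:
    - [0,0,0]
    - [0,0,-0.08]
    - [0,0,0]
  dr:
    - [0.055,0.016,0]
    - [0,0,0]
    - [0,0,0]

```text
time: 2.32
tcp_pos: [0.3959, 0.1806, 0.0086]
eef_rot: [-0.197, 0.587, 0.772, 0.142]
wrist_force: [-0.6, 0.4, -0.1]
grip_width: 0.0855
grip_force: 0.0
```

Request:
arm_command:
  dp:
    - [0,0,0]
    - [0,0,0]
    - [0,0,0]
    - [0,0,0]
    - [0,0,0]
    - [0,0,0]
    - [0,0,0]
    - [0,0,0]
  dr:
    - [0,0,0]
    - [0,0,0]
    - [0,0,0]
    - [0,0,0]
    - [0,0,0]
    - [0,0,0]
    - [0,0,0]
    - [0,0,0]
  grip: -1
  squeeze: 90

```text
time: 2.98
tcp_pos: [0.3953, 0.1822, 0.0094]
eef_rot: [-0.198, 0.585, 0.773, 0.143]
wrist_force: [-1.8, -1.4, 7.3]
grip_width: 0.0221
grip_force: 89.1
```

```bash
python3 - <<'E'
from h import *
st()
E
```

```text
t 2.9833 p [0.3953 0.1822 0.0094] yang 15.89 yz -0.011 z [-0.139  0.452 -0.881] F [-1.8  -1.41  7.3 ] M [-0.158  0.123  0.245] g 0.0221 89.13549542427063 j [-0.23  0.56  0.01  2.26 -0.99  0.61  0.96]
```

Request:
arm_command:
  dp:
    - [0,0,0.3]
    - [0,0,0.6]
    - [0,0,0.6]
    - [0,0,0.6]
    - [0,0,0.4]
    - [0,0,0]
    - [0,0,0]
    - [-0.05,-0.2,0]
    - [-0.1,-0.4,0]
    - [-0.1,-0.4,0]
    - [-0.1,-0.4,0]
    - [-0.1,-0.4,0]
  dr:
    - [0,0,0]
    - [0,0,0]
    - [0,0,0.06]
    - [0,0,0.06]
    - [0,0,0.06]
    - [0,0,0.06]
    - [0,0,0.06]
    - [0,0,0.06]
    - [0,0,0.06]
    - [0,0,0.06]
    - [0,0,0.06]
    - [0,0,0.06]

```text
time: 3.98
tcp_pos: [0.3724, 0.0908, 0.1336]
eef_rot: [-0.241, 0.169, 0.955, 0.036]
wrist_force: [-0.1, 0.6, -3.2]
grip_width: 0.0219
grip_force: 88.6
```

```bash
python3 - <<'E'
from h import *
st()
E
```

```text
t 3.9833 p [0.3724 0.0908 0.1336] yang 70.11 yz -0.013 z [-0.448  0.15  -0.881] F [-0.14  0.63 -3.16] M [-0.238 -0.648  0.011] g 0.0219 88.64654302597046 j [-0.28  0.41  0.09  2.05 -0.29  1.15  1.22]
```

Request:
arm_command:
  dp:
    - [-0.13,-0.33,0]
    - [-0.13,-0.33,0]
    - [-0.13,-0.33,0]
    - [-0.13,-0.33,0]
    - [0,0,0]
    - [0,0,0]
  dr:
    - [0,0,0]
    - [0,0,0]
    - [0,0,0]
    - [0,0,0]
    - [0,0,0]
    - [0,0,0]

```text
time: 4.48
tcp_pos: [0.3464, 0.0254, 0.1337]
eef_rot: [-0.241, 0.172, 0.954, 0.037]
wrist_force: [-0.5, 0.8, -1.9]
grip_width: 0.0215
grip_force: 88.7
```

```bash
python3 - <<'E'
from h import *
s,M=st(); snap('top','t1'); snap('scene','s1')
print(proj('t1',[.4925,-.028,.136]),proj('s1',[.4925,-.028,.136]))
a=cv2.imread('pics/t1.png')[185:265,300:400]; b=cv2.imread('pics/s1.png')[180:260,310:410]
f=lambda x:cv2.resize(x,None,fx=8,fy=8,interpolation=cv2.INTER_CUBIC)[:,:800]
cv2.imwrite('pics/c2a.png',f(a)[:600]);cv2.imwrite('pics/c2b.png',f(b)[:600])
E
```

```text
t 4.4833 p [0.3464 0.0254 0.1337] yang 69.74 yz -0.012 z [-0.447  0.153 -0.881] F [-0.49  0.75 -1.89] M [-0.174 -0.616 -0.003] g 0.0215 88.67189884185791 j [-0.19  0.37  0.14  2.11 -0.25  1.14  1.32]
[np.float64(336.93622594421765), np.float64(238.05988486943866)] [np.float64(329.72587356319156), np.float64(224.3364248624304)]
```

View pics/c2a.png

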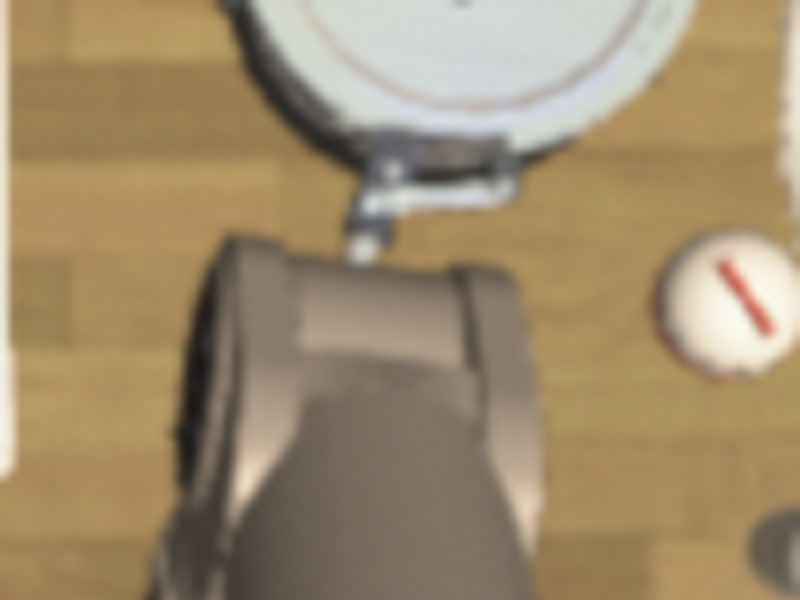

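View pics/c2b.png

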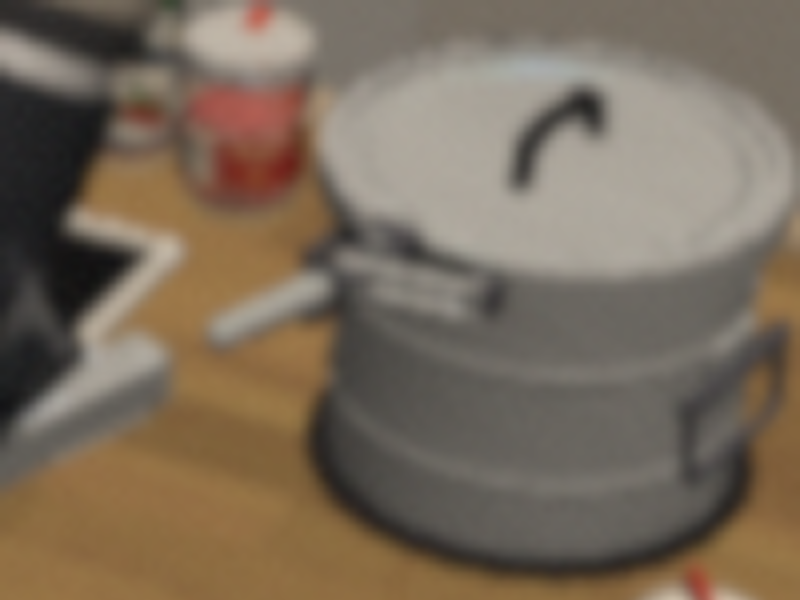

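The top view is hidden by the wrist. The scene crop shows the mouth face centre near crop (152,368), i.e. (329,226), and the stub tip at (213,333), i.e. (336.6,221.6). I'll compare these with the predictions.

```bash
python3 - <<'E'
from h import *
d=np.array([-np.cos(np.radians(20)),np.sin(np.radians(20)),0])
def C(X): p=proj('s1',X); return [round((p[0]-310)*8+3.5),round((p[1]-180)*8+3.5)]
piv=np.array([.5949,-.0653,.136])
print('piv,col,tip',C(piv),C(piv+.029*d),C(piv+.087*d),'meas tip',C([.5155,-.0364,.136]))
b=np.array([np.sin(np.radians(69.74)),-np.cos(np.radians(69.74)),0]); n=np.array([-b[1],b[0],0])
t=np.array([.3464,.0254,.1337+.0016]); m=t+.15*b
print('mouth',m,C(m),'corners',[C(m+n*i*.011+[0,0,j*.011]) for i,j in ((1,1),(1,-1),(-1,-1),(-1,1))])
print('back 50mm top edges',[C(m-.05*b+n*i*.011+[0,0,.011]) for i in (1,-1)])
print('off-axis mm', 1e3*np.dot(m-piv,[-d[1],d[0],0]))
print('hob corner',C([.479,.092,0]))
# per mm sensitivities at mouth
for v in (b,n,[0,0,1]): print((np.array(C(m+np.array(v)*.01))-C(m))/10)
E
python3 - <<'E'
import cv2
a=cv2.imread('pics/s1.png')[212:242,310:350]
cv2.imwrite('pics/c3.png',cv2.resize(a,None,fx=20,fy=20,interpolation=cv2.INTER_LANCZOS4))
E
```

```text
piv,col,tip [365, 257] [313, 283] [204, 337] meas tip [209, 335]
mouth [ 0.48711964 -0.02654212  0.1353    ] [151, 366] corners [[132, 328], [130, 378], [171, 403], [173, 353]]
back 50mm top edges [[31, 377], [72, 402]]
off-axis mm 0.44256098332308424
hob corner [-138, 583]
[ 2. -1.]
[-1.8 -1.1]
[ 0.1 -2.3]
```

View pics/c3.png

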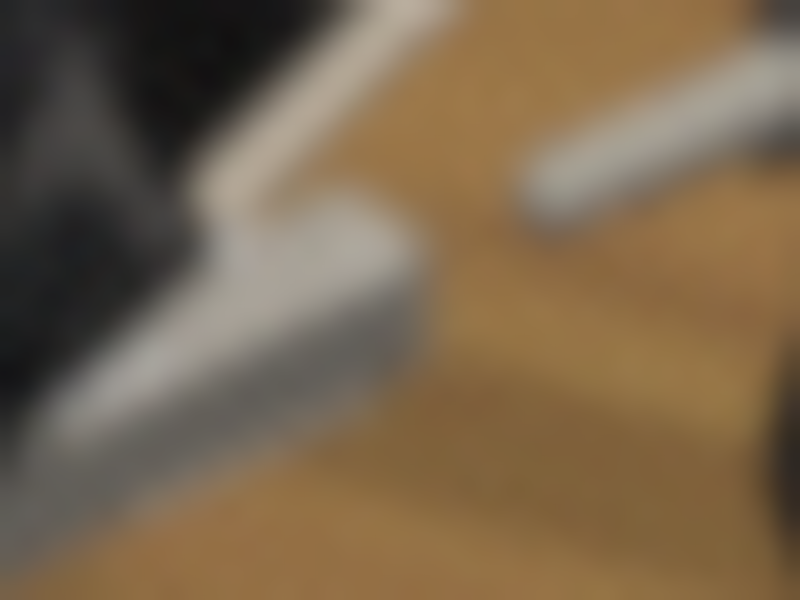

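The bar looks about 1.5 mm low relative to the stub and is otherwise aligned. I'll raise it slightly and slide in gently, watching the force.

Request:
arm_command:
  dp:
    - [0.1,-0.036,0.03]
    - [0.13,-0.047,0]
    - [0.13,-0.047,0]
    - [0.1,-0.036,0]
    - [0.04,-0.014,0]
    - [0.04,-0.014,0]
    - [0.04,-0.014,0]
    - [0.04,-0.014,0]
    - [0.04,-0.014,0]
    - [0,0,0]
  dr:
    - [0,0,0]
    - [0,0,0]
    - [0,0,0]
    - [0,0,0]
    - [0,0,0]
    - [0,0,0]
    - [0,0,0]
    - [0,0,0]
    - [0,0,0]
    - [0,0,0]

```text
time: 5.42
tcp_pos: [0.3802, 0.0139, 0.1353]
eef_rot: [-0.241, 0.171, 0.955, 0.037]
wrist_force: [0.6, -0.4, -2.1]
grip_width: 0.0214
grip_force: 88.7
```

```bash
python3 - <<'E'
from h import *
st()
E
```

```text
t 5.4167 p [0.3802 0.0139 0.1353] yang 69.83 yz -0.012 z [-0.447  0.153 -0.881] F [ 0.61 -0.44 -2.09] M [-0.249 -0.619 -0.032] g 0.0214 88.67905497550964 j [-0.17  0.42  0.15  2.03 -0.24  1.18  1.34]
```

```bash
python3 - <<'E'
from h import *
snap('scene','s2')
a=cv2.imread('pics/s2.png')[208:238,320:360]
cv2.imwrite('pics/c4.png',cv2.resize(a,None,fx=16,fy=16,interpolation=cv2.INTER_LANCZOS4))
E
```

```text
(no output)
```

View pics/c4.png

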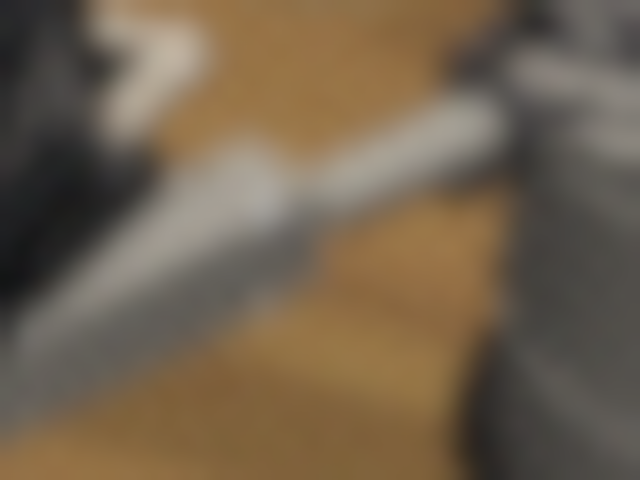

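The stub tip is entering the mouth, with no contact force. I'll continue slowly.

Request:
arm_command:
  dp:
    - [0.04,-0.0146,-0.014]
    - [0.04,-0.0146,0]
    - [0.04,-0.0146,0]
    - [0.04,-0.0146,0]
    - [0.04,-0.0146,0]
    - [0.04,-0.0146,0]
    - [0.04,-0.0146,0]
    - [0.04,-0.0146,0]
    - [0,0,0]
  dr:
    - [0,0,0]
    - [0,0,0]
    - [0,0,0]
    - [0,0,0]
    - [0,0,0]
    - [0,0,0]
    - [0,0,0]
    - [0,0,0]
    - [0,0,0]

```text
time: 6.22
tcp_pos: [0.3962, 0.0079, 0.1346]
eef_rot: [-0.241, 0.171, 0.955, 0.037]
wrist_force: [-0.6, -1.7, -3.4]
grip_width: 0.0215
grip_force: 88.6
```

```bash
python3 - <<'E'
from h import *
st()
E
```

```text
t 6.2167 p [0.3962 0.0079 0.1346] yang 69.82 yz -0.012 z [-0.447  0.153 -0.881] F [-0.57 -1.66 -3.38] M [-0.527 -0.439 -0.039] g 0.0215 88.57033252716064 j [-0.16  0.44  0.15  1.99 -0.24  1.19  1.35]
```

Request:
arm_command:
  dp:
    - [0.04,-0.0146,-0.02]
    - [0.05,-0.018,0]
    - [0.05,-0.018,0]
    - [0.05,-0.018,0]
    - [0.05,-0.018,0]
    - [0.05,-0.018,0]
    - [0.05,-0.018,0]
    - [0,0,0]
  dr:
    - [0,0,0]
    - [0,0,0]
    - [0,0,0]
    - [0,0,0]
    - [0,0,0]
    - [0,0,0]
    - [0,0,0]
    - [0,0,0]

```text
time: 6.88
tcp_pos: [0.4135, 0.0017, 0.1336]
eef_rot: [-0.24, 0.171, 0.955, 0.037]
wrist_force: [-1.0, -2.5, -2.2]
grip_width: 0.0215
grip_force: 88.7
```

```bash
python3 - <<'E'
from h import *
st()
E
```

```text
t 6.8833 p [0.4135 0.0017 0.1336] yang 69.82 yz -0.012 z [-0.446  0.153 -0.882] F [-0.99 -2.53 -2.18] M [-0.623 -0.388 -0.063] g 0.0215 88.70370984077454 j [-0.15  0.46  0.16  1.95 -0.24  1.21  1.36]
```

Request:
arm_command:
  dp:
    - [0.05,-0.02,-0.01]
    - [0.05,-0.02,0]
    - [0.05,-0.02,0]
    - [0.03,-0.012,0]
    - [0.02,-0.008,0]
    - [0.02,-0.008,0]
    - [0,0,0]
  dr:
    - [0,0,0]
    - [0,0,0]
    - [0,0,0]
    - [0,0,0]
    - [0,0,0]
    - [0,0,0]
    - [0,0,0]

```text
time: 7.47
tcp_pos: [0.4239, -0.0024, 0.1331]
eef_rot: [-0.241, 0.171, 0.955, 0.037]
wrist_force: [-3.7, -2.7, -0.0]
grip_width: 0.0217
grip_force: 88.8
```

Request:
arm_command:
  dp:
    - [0.02,-0.007,0]
    - [0,0,0]
  dr:
    - [0,0,0]
    - [0,0,0]

```text
time: 7.63
tcp_pos: [0.4248, -0.0028, 0.1331]
eef_rot: [-0.241, 0.171, 0.955, 0.037]
wrist_force: [-4.9, -1.4, -0.1]
grip_width: 0.0216
grip_force: 88.8
```

Request:
arm_command:
  dp:
    - [0.02,-0.007,0]
    - [0,0,0]
  dr:
    - [0,0,0]
    - [0,0,0]

```text
time: 7.8
tcp_pos: [0.4258, -0.0032, 0.1331]
eef_rot: [-0.241, 0.171, 0.955, 0.037]
wrist_force: [-4.5, -1.9, -1.0]
grip_width: 0.0216
grip_force: 88.8
```

Request:
arm_command:
  dp:
    - [0.02,-0.007,0]
    - [0,0,0]
  dr:
    - [0,0,0]
    - [0,0,0]

```text
time: 7.97
tcp_pos: [0.4267, -0.0034, 0.1331]
eef_rot: [-0.241, 0.171, 0.955, 0.037]
wrist_force: [-4.7, -1.6, 0.5]
grip_width: 0.0221
grip_force: 88.8
```

Request:
arm_command:
  dp:
    - [0.02,-0.007,0]
    - [0,0,0]
  dr:
    - [0,0,0]
    - [0,0,0]

```text
time: 8.13
tcp_pos: [0.4268, -0.0035, 0.1331]
eef_rot: [-0.242, 0.171, 0.954, 0.037]
wrist_force: [-6.7, -1.6, 1.0]
grip_width: 0.0219
grip_force: 88.8
```

```bash
python3 - <<'E'
from h import *
st()
E
```

```text
t 8.1333 p [ 0.4268 -0.0035  0.1331] yang 69.84 yz -0.012 z [-0.449  0.153 -0.88 ] F [-6.69 -1.64  0.97] M [-0.395  0.719 -0.182] g 0.0219 88.76905560493469 j [-0.14  0.49  0.16  1.92 -0.23  1.23  1.37]
```

Request:
arm_command:
  dp:
    - [0.015,-0.005,0]
    - [0,0,0]
    - [0,0,0]
  dr:
    - [0,0,0]
    - [0,0,0]
    - [0,0,0]

```text
time: 8.38
tcp_pos: [0.4268, -0.0035, 0.1331]
eef_rot: [-0.243, 0.171, 0.954, 0.037]
wrist_force: [-9.1, -0.4, 1.3]
grip_width: 0.0216
grip_force: 88.7
```

```bash
python3 - <<'E'
from h import *
st()
snap('scene','s3')
d=np.array([-np.cos(np.radians(20)),np.sin(np.radians(20)),0]);piv=np.array([.5949,-.0653,.136])
print([((np.array(proj('s3',piv+k*d))-[320,205])*16) .round()for k in(.029,.087)])
a=cv2.imread('pics/s3.png')[205:235,320:360]
cv2.imwrite('pics/c5.png',cv2.resize(a,None,fx=16,fy=16,interpolation=cv2.INTER_LANCZOS4))
E
```

```text
t 8.3833 p [ 0.4268 -0.0035  0.1331] yang 69.86 yz -0.012 z [-0.45   0.154 -0.879] F [-9.14 -0.43  1.33] M [-0.292  1.046 -0.227] g 0.0216 88.72697353363037 j [-0.14  0.49  0.16  1.92 -0.23  1.23  1.37]
[array([458., 159.]), array([241., 267.])]
```

View pics/c5.png

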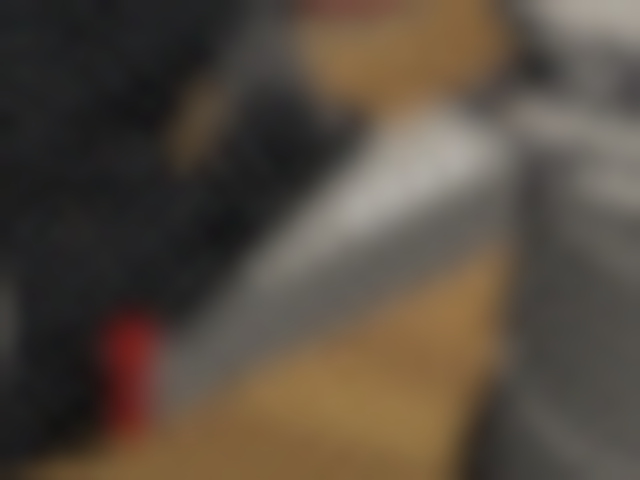

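The red band and tube show the mouth against the collar; the bar is stalled there at 9 N, with the TCP where it should be (179 mm from the pin). Next I'll compute the arc.

```bash
cat >> h.py <<'E'
piv=np.array([.5949,-.0653])
def arc(th,steps,R=.179):
    out=[]
    for s in steps:
        a,b=np.radians([th,th-s]); d=R*np.array([np.cos(b)-np.cos(a),np.sin(b)-np.sin(a)])/.05
        out.append([round(d[0],3),round(d[1],3),0]); th-=s
    print(out,'->',th, [[0,0,round(-s/90,4)] for s in steps[:1]])
def lev():
    s,M=st(); p=s['tcp_pos'][:2]-piv; y=M[:,1]
    print('R',np.hypot(*p),'th',np.degrees(np.arctan2(p[1],p[0])),'barth',np.degrees(np.arctan2(y[1],y[0]))+90)
    F=s['wrist_force']; a=p/np.hypot(*p); print('axial(out+)',F[:2]@a,'tang cw',F[0]*a[1]-F[1]*a[0],'lever torque ~',-(p[0]*F[1]-p[1]*F[0]),'-Mz',-s['moment'][2])
E
python3 - <<'E'
from h import *
lev()
arc(159.8,[2]*12);arc(135.8,[2]*12);arc(111.8,[1]*12)
E
```

```text
t 8.4333 p [ 0.4268 -0.0035  0.1331] yang 69.86 yz -0.012 z [-0.45   0.154 -0.879] F [-8.13 -0.8   1.05] M [-0.299  0.989 -0.185] g 0.0217 88.72303605079651 j [-0.14  0.49  0.16  1.92 -0.23  1.23  1.37]
R 0.17910094312479893 th 159.81677841601348 barth 159.85999335635276
axial(out+) 7.35430808530783 tang cw -3.5553366860274065 lever torque ~ -0.6367641535937056 -Mz 0.18484394912867094
[[np.float64(0.045), np.float64(0.117), 0], [np.float64(0.049), np.float64(0.115), 0], [np.float64(0.053), np.float64(0.113), 0], [np.float64(0.057), np.float64(0.111), 0], [np.float64(0.061), np.float64(0.109), 0], [np.float64(0.065), np.float64(0.107), 0], [np.float64(0.068), np.float64(0.105), 0], [np.float64(0.072), np.float64(0.102), 0], [np.float64(0.076), np.float64(0.1), 0], [np.float64(0.079), np.float64(0.097), 0], [np.float64(0.082), np.float64(0.094), 0], [np.float64(0.086), np.float64(0.091), 0]] -> 135.8 [[0, 0, -0.0222]]
[[np.float64(0.089), np.float64(0.088), 0], [np.float64(0.092), np.float64(0.085), 0], [np.float64(0.095), np.float64(0.082), 0], [np.float64(0.097), np.float64(0.078), 0
[... 221 characters left out ...]
at64(0.112), np.float64(0.056), 0], [np.float64(0.113), np.float64(0.052), 0], [np.float64(0.115), np.float64(0.048), 0]] -> 111.80000000000001 [[0, 0, -0.0222]]
[[np.float64(0.058), np.float64(0.023), 0], [np.float64(0.059), np.float64(0.022), 0], [np.float64(0.059), np.float64(0.021), 0], [np.float64(0.059), np.float64(0.02), 0], [np.float64(0.06), np.float64(0.019), 0], [np.float64(0.06), np.float64(0.018), 0], [np.float64(0.06), np.float64(0.016), 0], [np.float64(0.061), np.float64(0.015), 0], [np.float64(0.061), np.float64(0.014), 0], [np.float64(0.061), np.float64(0.013), 0], [np.float64(0.061), np.float64(0.012), 0], [np.float64(0.061), np.float64(0.011), 0]] -> 99.8 [[0, 0, -0.0111]]
```

Request:
arm_command:
  dp:
    - [0.045,0.117,0]
    - [0.049,0.115,0]
    - [0.053,0.113,0]
    - [0.057,0.111,0]
    - [0.061,0.109,0]
    - [0.065,0.107,0]
    - [0.068,0.105,0]
    - [0.072,0.102,0]
    - [0.076,0.1,0]
    - [0.079,0.097,0]
    - [0.082,0.094,0]
    - [0.086,0.091,0]
  dr:
    - [0,0,-0.0222]
    - [0,0,-0.0222]
    - [0,0,-0.0222]
    - [0,0,-0.0222]
    - [0,0,-0.0222]
    - [0,0,-0.0222]
    - [0,0,-0.0222]
    - [0,0,-0.0222]
    - [0,0,-0.0222]
    - [0,0,-0.0222]
    - [0,0,-0.0222]
    - [0,0,-0.0222]

```text
time: 9.43
tcp_pos: [0.4672, 0.0587, 0.1329]
eef_rot: [-0.229, 0.367, 0.898, 0.086]
wrist_force: [-6.3, -4.3, 1.0]
grip_width: 0.0212
grip_force: 89.1
```

```bash
python3 - <<'E'
from h import *
lev()
E
```

```text
t 9.4333 p [0.4672 0.0587 0.1329] yang 45.75 yz -0.014 z [-0.348  0.322 -0.881] F [-6.26 -4.26  1.04] M [-1.123  0.929  0.037] g 0.0212 89.10378813743591 j [-0.17  0.5   0.19  1.91 -0.45  1.17  1.07]
R 0.17796350851425852 th 135.8435584293418 barth 135.75420498142392
axial(out+) 1.5267411476399793 tang cw -7.42063861638983 lever torque ~ -1.3206028835891273 -Mz -0.037140226647576685
```

Request:
arm_command:
  dp:
    - [0.095,0.08,0]
    - [0.096,0.08,0]
    - [0.097,0.078,0]
    - [0.099,0.076,0]
    - [0.1,0.075,0]
    - [0.103,0.071,0]
    - [0.105,0.068,0]
    - [0.107,0.064,0]
    - [0.11,0.06,0]
    - [0.112,0.056,0]
    - [0.113,0.052,0]
    - [0.115,0.048,0]
  dr:
    - [0,0,-0.0222]
    - [0,0,-0.0222]
    - [0,0,-0.0222]
    - [0,0,-0.0222]
    - [0,0,-0.0222]
    - [0,0,-0.0222]
    - [0,0,-0.0222]
    - [0,0,-0.0222]
    - [0,0,-0.0222]
    - [0,0,-0.0222]
    - [0,0,-0.0222]
    - [0,0,-0.0222]

```text
time: 10.43
tcp_pos: [0.5293, 0.099, 0.1327]
eef_rot: [-0.206, 0.545, 0.802, 0.131]
wrist_force: [-8.3, -3.6, 2.5]
grip_width: 0.0214
grip_force: 89.4
```

```bash
python3 - <<'E'
from h import *
lev()
E
```

```text
t 10.4333 p [0.5293 0.099  0.1327] yang 21.82 yz -0.015 z [-0.188  0.434 -0.881] F [-8.29 -3.58  2.48] M [-1.219  1.494  0.175] g 0.0214 89.44190740585327 j [-0.2   0.51  0.23  1.88 -0.65  1.08  0.79]
R 0.17694700783522677 th 111.7692237885778 barth 111.81506717683689
axial(out+) -0.2530729406101644 tang cw -9.029087308761069 lever torque ~ -1.5976699827682914 -Mz -0.17472222554321282
```

Request:
arm_command:
  dp:
    - [0.06,0.015,0]
    - [0.061,0.014,0]
    - [0.061,0.013,0]
    - [0.061,0.013,0]
    - [0.062,0.012,0]
    - [0.062,0.012,0]
    - [0,0,0]
  dr:
    - [0,0,-0.0111]
    - [0,0,-0.0111]
    - [0,0,-0.0111]
    - [0,0,-0.0111]
    - [0,0,-0.0111]
    - [0,0,-0.0111]
    - [0,0,0]

```text
time: 11.02
tcp_pos: [0.5472, 0.1049, 0.1328]
eef_rot: [-0.2, 0.585, 0.773, 0.142]
wrist_force: [-8.6, 0.8, 2.1]
grip_width: 0.0217
grip_force: 89.2
```

```bash
python3 - <<'E'
from h import *
lev()
arc(105.8,[1]*12);arc(93.8,[.5]*12)
E
```

```text
t 11.0167 p [0.5472 0.1049 0.1328] yang 15.94 yz -0.015 z [-0.144  0.453 -0.88 ] F [-8.61  0.76  2.08] M [-0.299  1.518 -0.144] g 0.0217 89.15279746055603 j [-0.21  0.52  0.24  1.88 -0.69  1.05  0.72]
R 0.17674365193757666 th 105.67222681569312 barth 105.94393058160453
axial(out+) 3.0600895533702794 tang cw -8.085873835836136 lever torque ~ -1.4291268708521794 -Mz 0.14384122128502358
[[np.float64(0.06), np.float64(0.016), 0], [np.float64(0.061), np.float64(0.015), 0], [np.float64(0.061), np.float64(0.014), 0], [np.float64(0.061), np.float64(0.013), 0], [np.float64(0.061), np.float64(0.012), 0], [np.float64(0.061), np.float64(0.011), 0], [np.float64(0.062), np.float64(0.01), 0], [np.float64(0.062), np.float64(0.009), 0], [np.float64(0.062), np.float64(0.008), 0], [np.float64(0.062), np.float64(0.007), 0], [np.float64(0.062), np.float64(0.006), 0], [np.float64(0.062), np.float64(0.005), 0]] -> 93.8 [[0, 0, -0.0111]]
[[np.float64(0.031), np.float64(0.002), 0], [np.float64(0.031), np.float64(0.002), 0], [np.float64(0.031), np.float64(0.001), 0], [np.float64(0.031), np.float64(0.001), 0], [np.float64(0.031), np.float64(0.001), 0], [np.float64(0.031), np.float64(0.001), 0], [np.float64(0.031), np.float64(0.0), 0], [np.float64(0.031), np.float64(0.0), 0], [np.float64(0.031), np.float64(-0.0), 0], [np.float64(0.031), np.float64(-0.001), 0], [np.float64(0.031), np.float64(-0.001), 0], [np.float64(0.031), np.float64(-0.001), 0]] -> 87.8 [[0, 0, -0.0056]]
```

Request:
arm_command:
  dp:
    - [0.06,0.015,0]
    - [0.061,0.014,0]
    - [0.061,0.013,0]
    - [0.061,0.012,0]
    - [0.061,0.011,0]
    - [0.061,0.01,0]
    - [0.062,0.009,0]
    - [0.062,0.008,0]
    - [0.062,0.007,0]
    - [0.062,0.006,0]
    - [0.062,0.005,0]
    - [0.062,0.004,0]
  dr:
    - [0,0,-0.0111]
    - [0,0,-0.0111]
    - [0,0,-0.0111]
    - [0,0,-0.0111]
    - [0,0,-0.0111]
    - [0,0,-0.0111]
    - [0,0,-0.0111]
    - [0,0,-0.0111]
    - [0,0,-0.0111]
    - [0,0,-0.0111]
    - [0,0,-0.0111]
    - [0,0,-0.0111]

```text
time: 12.02
tcp_pos: [0.5845, 0.111, 0.133]
eef_rot: [-0.184, 0.663, 0.708, 0.162]
wrist_force: [-7.8, 2.9, 1.4]
grip_width: 0.0218
grip_force: 89.3
```

```bash
python3 - <<'E'
from h import *
lev()
E
```

```text
t 12.0167 p [0.5845 0.111  0.133 ] yang 3.95 yz -0.015 z [-0.046  0.473 -0.88 ] F [-7.85  2.88  1.42] M [-0.125  1.431 -0.259] g 0.0218 89.30033326148987 j [-0.23  0.53  0.26  1.86 -0.78  0.98  0.58]
R 0.17657916461265677 th 93.36397238978374 barth 93.94913787615928
axial(out+) 3.3314388500964967 tang cw -7.66479122447704 lever torque ~ -1.353442431348578 -Mz 0.2587253304039912
```

Request:
arm_command:
  dp:
    - [0.062,0.002,0]
    - [0.062,0.001,0]
    - [0.062,0,0]
    - [0.062,-0.001,0]
    - [0.062,-0.002,0]
    - [0.062,-0.003,0]
  dr:
    - [0,0,-0.0111]
    - [0,0,-0.0111]
    - [0,0,-0.0111]
    - [0,0,-0.0111]
    - [0,0,-0.0111]
    - [0,0,-0.0111]

```text
time: 12.52
tcp_pos: [0.6041, 0.1112, 0.1333]
eef_rot: [-0.175, 0.699, 0.672, 0.172]
wrist_force: [-4.3, 3.5, 0.1]
grip_width: 0.0216
grip_force: 88.9
```

```bash
python3 - <<'E'
from h import *
lev()
E
```

```text
t 12.5167 p [0.6041 0.1112 0.1333] yang -2.04 yz -0.013 z [ 0.005  0.475 -0.88 ] F [-4.29  3.52  0.07] M [ 0.097  0.733 -0.278] g 0.0216 88.88553500175476 j [-0.23  0.53  0.27  1.86 -0.81  0.95  0.51]
R 0.17678785671366146 th 87.02501469460492 barth 87.96295127975414
axial(out+) 3.2923149955767474 tang cw -4.471293996838793 lever torque ~ -0.7904704824377912 -Mz 0.2776215174010624
```

Request:
arm_command:
  dp:
    - [0.031,-0.001,0]
    - [0.031,-0.001,0]
    - [0.031,-0.001,0]
    - [0.031,-0.002,0]
    - [0.031,-0.002,0]
    - [0.031,-0.002,0]
  dr:
    - [0,0,-0.007]
    - [0,0,-0.007]
    - [0,0,-0.007]
    - [0,0,-0.007]
    - [0,0,-0.007]
    - [0,0,-0.007]

```text
time: 13.02
tcp_pos: [0.615, 0.1104, 0.1337]
eef_rot: [-0.167, 0.72, 0.649, 0.178]
wrist_force: [1.1, 5.3, -2.4]
grip_width: 0.0221
grip_force: 88.6
```

```bash
python3 - <<'E'
from h import *
lev()
E
```

```text
t 13.0167 p [0.615  0.1104 0.1337] yang -5.79 yz -0.01 z [ 0.039  0.472 -0.881] F [ 1.14  5.27 -2.36] M [ 0.266 -0.106 -0.169] g 0.0221 88.56616616249084 j [-0.24  0.53  0.28  1.86 -0.84  0.92  0.47]
R 0.17687871608115066 th 83.46984033568016 barth 84.20536022044297
axial(out+) 5.364773505234677 tang cw 0.5334756944663751 lever torque ~ 0.09436049589771264 -Mz 0.16940089016318235
```

Request:
arm_command:
  dp:
    - [0.025,-0.002,0]
    - [0.025,-0.002,0]
    - [0.025,-0.002,0]
    - [0.025,-0.003,0]
    - [0.025,-0.003,0]
    - [0.025,-0.003,0]
  dr:
    - [0,0,-0.0045]
    - [0,0,-0.0045]
    - [0,0,-0.0045]
    - [0,0,-0.0045]
    - [0,0,-0.0045]
    - [0,0,-0.0045]

```text
time: 13.52
tcp_pos: [0.622, 0.1094, 0.1336]
eef_rot: [-0.164, 0.734, 0.634, 0.181]
wrist_force: [-1.3, 5.7, -1.4]
grip_width: 0.0216
grip_force: 88.7
```

```bash
python3 - <<'E'
from h import *
lev()
E
```

```text
t 13.5167 p [0.622  0.1094 0.1336] yang -8.22 yz -0.011 z [ 0.058  0.47  -0.881] F [-1.3   5.68 -1.44] M [ 0.32   0.216 -0.056] g 0.0216 88.66060137748718 j [-0.24  0.53  0.29  1.86 -0.85  0.91  0.45]
R 0.1767972879035327 th 81.19073695890314 barth 81.78048946670663
axial(out+) 5.415617191688229 tang cw -2.1501581886475467 lever torque ~ -0.3801421363164587 -Mz 0.05609284875528137
```

Request:
arm_command:
  dp:
    - [0.02,-0.002,0]
    - [0.02,-0.002,0]
    - [0,0,0]
  dr:
    - [0,0,-0.004]
    - [0,0,-0.004]
    - [0,0,0]

```text
time: 13.77
tcp_pos: [0.6238, 0.1091, 0.1335]
eef_rot: [-0.163, 0.738, 0.629, 0.182]
wrist_force: [-1.6, 4.8, -0.4]
grip_width: 0.0219
grip_force: 88.7
```

```bash
python3 - <<'E'
from h import *
lev()
E
```

```text
t 13.7667 p [0.6238 0.1091 0.1335] yang -8.95 yz -0.011 z [ 0.064  0.469 -0.881] F [-1.57  4.83 -0.38] M [ 0.383  0.221 -0.131] g 0.0219 88.66290092468262 j [-0.25  0.53  0.29  1.86 -0.86  0.9   0.44]
R 0.17673626205154946 th 80.58709949802459 barth 81.04677470222002
axial(out+) 4.510779205397335 tang cw -2.3412499546392342 lever torque ~ -0.41378376551129803 -Mz 0.13104194552953802
```

Request:
arm_command:
  dp:
    - [0.02,-0.003,0]
    - [0.02,-0.003,0]
    - [0.02,-0.003,0]
    - [0,0,0]
  dr:
    - [0,0,-0.004]
    - [0,0,-0.004]
    - [0,0,-0.004]
    - [0,0,0]

```text
time: 14.1
tcp_pos: [0.6266, 0.1085, 0.1334]
eef_rot: [-0.161, 0.744, 0.622, 0.183]
wrist_force: [-0.7, 5.0, -0.8]
grip_width: 0.0218
grip_force: 88.7
```

```bash
python3 - <<'E'
from h import *
lev()
E
```

```text
t 14.1 p [0.6266 0.1085 0.1334] yang -10.03 yz -0.012 z [ 0.072  0.468 -0.881] F [-0.69  4.95 -0.81] M [ 0.351  0.324 -0.07 ] g 0.0218 88.71845841407776 j [-0.25  0.53  0.29  1.86 -0.86  0.89  0.42]
R 0.17665909271859737 th 79.66904077651118 barth 79.96557557709087
axial(out+) 4.747974009813966 tang cw -1.5684914432601822 lever torque ~ -0.2770882753032271 -Mz 0.0703316932758984
```

Request:
arm_command:
  dp:
    - [0.02,-0.003,0]
    - [0.02,-0.003,0]
    - [0.02,-0.003,0]
    - [0.02,-0.003,0]
    - [0.02,-0.003,0]
    - [0,0,0]
  dr:
    - [0,0,-0.004]
    - [0,0,-0.004]
    - [0,0,-0.004]
    - [0,0,-0.004]
    - [0,0,-0.004]
    - [0,0,0]

```text
time: 14.6
tcp_pos: [0.6307, 0.1077, 0.1331]
eef_rot: [-0.159, 0.753, 0.61, 0.185]
wrist_force: [-4.0, 4.6, 0.1]
grip_width: 0.022
grip_force: 88.9
```

Request:
arm_command:
  dp:
    - [0.02,-0.003,0]
    - [0.02,-0.003,0]
    - [0.02,-0.003,0]
    - [0,0,0]
  dr:
    - [0,0,-0.004]
    - [0,0,-0.004]
    - [0,0,-0.004]
    - [0,0,0]

```text
time: 14.93
tcp_pos: [0.6331, 0.1072, 0.1329]
eef_rot: [-0.158, 0.759, 0.603, 0.186]
wrist_force: [-4.0, 4.1, 1.3]
grip_width: 0.0214
grip_force: 89.0
```

```bash
python3 - <<'E'
from h import *
lev()
E
```

```text
t 14.9333 p [0.6331 0.1072 0.1329] yang -12.83 yz -0.014 z [ 0.093  0.464 -0.881] F [-4.01  4.08  1.25] M [0.191 1.119 0.464] g 0.0214 89.04933571815491 j [-0.25  0.54  0.3   1.86 -0.88  0.88  0.39]
R 0.17667913142750954 th 77.52288933486402 barth 77.16568287128457
axial(out+) 3.1162027161081656 tang cw -4.797215798841851 lever torque ~ -0.8475679206097045 -Mz -0.4635630545015142
```

```bash
cat >> h.py <<'E'
def tq():
    s,M=st(); F=s['wrist_force']; W=s['tcp_pos']-.17*M[:,2]; d=W[:2]-piv
    print('TORQUE resist',d[0]*F[1]-d[1]*F[0]+s['moment'][2])
E
python3 - <<'E'
from h import *
tq()
E
```

```text
t 14.9333 p [0.6331 0.1072 0.1329] yang -12.83 yz -0.014 z [ 0.093  0.464 -0.881] F [-4.01  4.08  1.25] M [0.191 1.119 0.464] g 0.0214 89.04933571815491 j [-0.25  0.54  0.3   1.86 -0.88  0.88  0.39]
TORQUE resist 0.9303554098296556
```

Request:
arm_command:
  dp:
    - [0.02,-0.004,0]
    - [0,0,0]
    - [0,0,0]
  dr:
    - [0,0,-0.002]
    - [0,0,0]
    - [0,0,0]

```text
time: 15.18
tcp_pos: [0.6336, 0.1071, 0.1328]
eef_rot: [-0.158, 0.76, 0.602, 0.186]
wrist_force: [-5.7, 3.9, 1.3]
grip_width: 0.0217
grip_force: 89.2
```

```bash
python3 - <<'E'
from h import *
tq()
E
```

```text
t 15.1833 p [0.6336 0.1071 0.1328] yang -12.98 yz -0.015 z [ 0.093  0.464 -0.881] F [-5.66  3.9   1.28] M [0.279 1.343 0.56 ] g 0.0217 89.15738940238953 j [-0.25  0.54  0.3   1.86 -0.88  0.88  0.39]
TORQUE resist 1.1777364828188304
```

Request:
arm_command:
  dp:
    - [0.02,-0.004,0]
    - [0.012,-0.003,0]
    - [0,0,0]
    - [0,0,0]
  dr:
    - [0,0,0]
    - [0,0,0]
    - [0,0,0]
    - [0,0,0]

```text
time: 15.52
tcp_pos: [0.6343, 0.107, 0.1326]
eef_rot: [-0.158, 0.76, 0.602, 0.186]
wrist_force: [-8.6, 4.5, 1.8]
grip_width: 0.0218
grip_force: 89.4
```

```bash
python3 - <<'E'
from h import *
tq()
E
```

```text
t 15.5167 p [0.6343 0.107  0.1326] yang -12.97 yz -0.017 z [ 0.092  0.465 -0.881] F [-8.64  4.48  1.78] M [0.307 1.896 0.543] g 0.0218 89.36488151550293 j [-0.25  0.54  0.3   1.85 -0.88  0.88  0.39]
TORQUE resist 1.4561536601864145
```

Request:
arm_command:
  dp:
    - [0.008,-0.002,0]
    - [0,0,0]
    - [0,0,0]
  dr:
    - [0,0,-0.003]
    - [0,0,0]
    - [0,0,0]

```text
time: 15.77
tcp_pos: [0.6346, 0.1069, 0.1325]
eef_rot: [-0.158, 0.761, 0.6, 0.186]
wrist_force: [-9.9, 2.5, 2.0]
grip_width: 0.0217
grip_force: 89.3
```

```bash
python3 - <<'E'
from h import *
tq()
E
```

```text
t 15.7667 p [0.6346 0.1069 0.1325] yang -13.24 yz -0.017 z [ 0.094  0.464 -0.881] F [-9.9   2.47  2.02] M [0.288 1.888 0.565] g 0.0217 89.31214570999146 j [-0.25  0.54  0.3   1.86 -0.88  0.88  0.38]
TORQUE resist 1.5475401304177983
```

Request:
arm_command:
  dp:
    - [0.003,0,0]
    - [0,0,0]
    - [0,0,0]
    - [0,0,0]
    - [0,0,0]
    - [0,0,0]
    - [0,0,0]
    - [0,0,0]
    - [0,0,0]
    - [0,0,0]
    - [0,0,0]
    - [0,0,0]
  dr:
    - [0,0,0]
    - [0,0,0]
    - [0,0,0]
    - [0,0,0]
    - [0,0,0]
    - [0,0,0]
    - [0,0,0]
    - [0,0,0]
    - [0,0,0]
    - [0,0,0]
    - [0,0,0]
    - [0,0,0]

```text
time: 16.77
tcp_pos: [0.6346, 0.1069, 0.1325]
eef_rot: [-0.158, 0.761, 0.601, 0.186]
wrist_force: [-8.4, 3.5, 3.3]
grip_width: 0.0218
grip_force: 89.4
```

```bash
python3 - <<'E'
from h import *
tq()
E
```

```text
t 16.7667 p [0.6346 0.1069 0.1325] yang -13.23 yz -0.017 z [ 0.093  0.464 -0.881] F [-8.41  3.46  3.27] M [0.229 1.947 0.621] g 0.0218 89.35558676719666 j [-0.25  0.54  0.3   1.86 -0.88  0.88  0.38]
TORQUE resist 1.4877603862744357
```

Request:
arm_command:
  dp:
    - [0,0,0]
    - [0,0,0]
    - [0,0,0]
    - [0,0,0]
    - [0,0,0]
  dr:
    - [0,0,0]
    - [0,0,0]
    - [0,0,0]
    - [0,0,0]
    - [0,0,0]

```text
time: 17.18
tcp_pos: [0.6347, 0.1069, 0.1325]
eef_rot: [-0.158, 0.761, 0.601, 0.186]
wrist_force: [-9.7, 3.9, 2.2]
grip_width: 0.0216
grip_force: 89.4
```

```bash
python3 - <<'E'
from h import *
tq()
E
```

```text
t 17.1833 p [0.6347 0.1069 0.1325] yang -13.23 yz -0.017 z [ 0.093  0.464 -0.881] F [-9.74  3.93  2.2 ] M [0.267 1.958 0.541] g 0.0216 89.35538649559021 j [-0.25  0.54  0.3   1.86 -0.88  0.88  0.38]
TORQUE resist 1.5431093670044023
```

Request:
arm_command:
  dp:
    - [0.009,-0.002,0]
    - [0,0,0]
    - [0,0,0]
    - [0,0,0]
    - [0,0,0]
    - [0,0,0]
    - [0,0,0]
    - [0,0,0]
    - [0,0,0]
    - [0,0,0]
    - [0,0,0]
    - [0,0,0]
  dr:
    - [0,0,-0.001]
    - [0,0,0]
    - [0,0,0]
    - [0,0,0]
    - [0,0,0]
    - [0,0,0]
    - [0,0,0]
    - [0,0,0]
    - [0,0,0]
    - [0,0,0]
    - [0,0,0]
    - [0,0,0]

```text
time: 18.18
tcp_pos: [0.635, 0.1068, 0.1325]
eef_rot: [-0.158, 0.762, 0.6, 0.186]
wrist_force: [-9.9, 3.7, 2.6]
grip_width: 0.0218
grip_force: 89.4
```

```bash
python3 - <<'E'
from h import *
tq()
E
```

```text
t 18.1833 p [0.635  0.1068 0.1325] yang -13.32 yz -0.018 z [ 0.094  0.464 -0.881] F [-9.93  3.69  2.58] M [0.312 2.    0.601] g 0.0218 89.40493941307068 j [-0.25  0.54  0.3   1.85 -0.88  0.88  0.38]
TORQUE resist 1.6157243028497172
```

Request:
arm_command:
  dp:
    - [0,0,0]
    - [0,0,0]
    - [0,0,0]
    - [0,0,0]
  dr:
    - [0,0,0]
    - [0,0,0]
    - [0,0,0]
    - [0,0,0]

```text
time: 18.52
tcp_pos: [0.6349, 0.1068, 0.1325]
eef_rot: [-0.158, 0.762, 0.6, 0.186]
wrist_force: [-10.3, 3.9, 3.1]
grip_width: 0.0221
grip_force: 89.4
```

```bash
python3 - <<'E'
from h import *
tq()
E
```

```text
t 18.5167 p [0.6349 0.1068 0.1325] yang -13.31 yz -0.018 z [ 0.094  0.464 -0.881] F [-10.29   3.92   3.11] M [0.243 2.066 0.576] g 0.0221 89.40571546554565 j [-0.25  0.54  0.3   1.85 -0.88  0.88  0.38]
TORQUE resist 1.6296731464734762
```

Request:
arm_command:
  dp:
    - [-0.02,0.005,0]
    - [-0.02,0.005,0]
    - [-0.02,0.005,0]
    - [-0.015,0.005,0]
    - [0,0,0]
    - [0,0,0]
  dr:
    - [0,0,0.002]
    - [0,0,0.001]
    - [0,0,0.001]
    - [0,0,0]
    - [0,0,0]
    - [0,0,0]

```text
time: 19.02
tcp_pos: [0.6332, 0.1072, 0.133]
eef_rot: [-0.157, 0.76, 0.602, 0.187]
wrist_force: [-5.0, 3.7, 0.6]
grip_width: 0.0214
grip_force: 89.0
```

```bash
python3 - <<'E'
from h import *
tq();lev()
E
```

```text
t 19.0167 p [0.6332 0.1072 0.133 ] yang -13.01 yz -0.014 z [ 0.095  0.463 -0.881] F [-5.04  3.71  0.58] M [0.058 0.985 0.466] g 0.0214 89.02070045471191 j [-0.25  0.54  0.3   1.86 -0.88  0.87  0.39]
TORQUE resist 1.019795462953717
t 19.0167 p [0.6332 0.1072 0.133 ] yang -13.01 yz -0.014 z [ 0.095  0.463 -0.881] F [-5.04  3.71  0.58] M [0.058 0.985 0.466] g 0.0214 89.02070045471191 j [-0.25  0.54  0.3   1.86 -0.88  0.87  0.39]
R 0.1766715772946916 th 77.49607174836905 barth 76.98702910899871
axial(out+) 2.528981660110304 tang cw -5.71882341712254 lever torque ~ -1.0103535533728571 -Mz -0.465889276992097
```

Request:
arm_command:
  dp:
    - [-0.02,0.005,0]
    - [-0.02,0.005,0]
    - [-0.01,0.002,0]
    - [0,0,0]
    - [0,0,0]
  dr:
    - [0,0,0.002]
    - [0,0,0.002]
    - [0,0,0.001]
    - [0,0,0]
    - [0,0,0]

```text
time: 19.43
tcp_pos: [0.6319, 0.1074, 0.1333]
eef_rot: [-0.157, 0.758, 0.605, 0.187]
wrist_force: [-0.6, 4.3, -0.2]
grip_width: 0.0216
grip_force: 88.8
```

```bash
python3 - <<'E'
from h import *
tq();lev()
E
```

```text
t 19.4333 p [0.6319 0.1074 0.1333] yang -12.65 yz -0.011 z [ 0.094  0.464 -0.881] F [-0.64  4.3  -0.2 ] M [0.253 0.415 0.322] g 0.0216 88.78284573554993 j [-0.25  0.53  0.3   1.86 -0.88  0.87  0.39]
TORQUE resist 0.47242389676418933
t 19.4333 p [0.6319 0.1074 0.1333] yang -12.65 yz -0.011 z [ 0.094  0.464 -0.881] F [-0.64  4.3  -0.2 ] M [0.253 0.415 0.322] g 0.0216 88.78284573554993 j [-0.25  0.53  0.3   1.86 -0.88  0.87  0.39]
R 0.176659090707632 th 77.92050549163453 barth 77.34852140189257
axial(out+) 4.071472925580222 tang cw -1.5273103330947384 lever torque ~ -0.269813254672887 -Mz -0.32169726737459503
```

Request:
arm_command:
  dp:
    - [-0.015,0.003,0]
    - [0,0.02,0]
    - [0.01,0.045,0]
    - [0.012,0.055,0]
    - [0.012,0.055,0]
    - [0,0,0]
  dr:
    - [0,0,0.003]
    - [0,0,0.003]
    - [0,0,0]
    - [0,0,0]
    - [0,0,0]
    - [0,0,0]

```text
time: 19.93
tcp_pos: [0.6327, 0.1136, 0.1326]
eef_rot: [-0.156, 0.757, 0.607, 0.185]
wrist_force: [-3.9, -2.5, 0.4]
grip_width: 0.0217
grip_force: 89.3
```

```bash
python3 - <<'E'
from h import *
tq();lev()
E
```

```text
t 19.9333 p [0.6327 0.1136 0.1326] yang -12.32 yz -0.011 z [ 0.09   0.462 -0.882] F [-3.91 -2.48  0.43] M [-1.128  0.906  0.01 ] g 0.0217 89.3490743637085 j [-0.26  0.54  0.3   1.86 -0.88  0.87  0.39]
TORQUE resist 0.34704849541182736
t 19.9333 p [0.6327 0.1136 0.1326] yang -12.32 yz -0.011 z [ 0.09   0.462 -0.882] F [-3.91 -2.48  0.43] M [-1.128  0.906  0.01 ] g 0.0217 89.3490743637085 j [-0.26  0.54  0.3   1.86 -0.88  0.87  0.39]
R 0.18285013844844936 th 78.0564209594721 barth 77.68289784341856
axial(out+) -3.240766308546694 tang cw -3.3159715239871486 lever torque ~ -0.6063258522521657 -Mz -0.009714929962855813
```

Request:
arm_command:
  dp:
    - [-0.02,0.06,0]
    - [0,0.07,0]
    - [0.012,0.07,0]
    - [0.015,0.07,0]
    - [0.015,0.07,0]
    - [0,0,0]
  dr:
    - [0,0,0]
    - [0,0,0]
    - [0,0,0]
    - [0,0,0]
    - [0,0,0]
    - [0,0,0]

```text
time: 20.43
tcp_pos: [0.6341, 0.1344, 0.1333]
eef_rot: [-0.158, 0.755, 0.609, 0.186]
wrist_force: [1.9, 0.2, -1.2]
grip_width: 0.0219
grip_force: 88.9
```

```bash
python3 - <<'E'
from h import *
tq();lev()
E
```

```text
t 20.4333 p [0.6341 0.1344 0.1333] yang -12.07 yz -0.011 z [ 0.089  0.465 -0.881] F [ 1.91  0.25 -1.22] M [-0.498  0.046  0.033] g 0.0219 88.94804120063782 j [-0.29  0.54  0.29  1.86 -0.88  0.86  0.36]
TORQUE resist -0.19160531457896188
t 20.4333 p [0.6341 0.1344 0.1333] yang -12.07 yz -0.011 z [ 0.089  0.465 -0.881] F [ 1.91  0.25 -1.22] M [-0.498  0.046  0.033] g 0.0219 88.94804120063782 j [-0.29  0.54  0.29  1.86 -0.88  0.86  0.36]
R 0.20345439512123634 th 78.90498634575951 barth 77.9295931593771
axial(out+) 0.6126105747342078 tang cw 1.8293299182184395 lever torque ~ 0.37218521198831334 -Mz -0.033178600510341084
```

Request:
arm_command:
  dp:
    - [0.03,0.07,0]
    - [0.017,0.07,0]
    - [0.016,0.07,0]
    - [0.016,0.07,0]
    - [0.016,0.07,0]
    - [0.016,0.07,0]
    - [0.016,0.07,0]
    - [0,0,0]
  dr:
    - [0,0,0]
    - [0,0,0]
    - [0,0,0]
    - [0,0,0]
    - [0,0,0]
    - [0,0,0]
    - [0,0,0]
    - [0,0,0]

```text
time: 21.1
tcp_pos: [0.6399, 0.1588, 0.133]
eef_rot: [-0.158, 0.755, 0.609, 0.186]
wrist_force: [0.7, 0.3, -1.8]
grip_width: 0.0213
grip_force: 88.7
```

```bash
python3 - <<'E'
from h import *
tq();lev()
E
```

```text
t 21.1 p [0.6399 0.1588 0.133 ] yang -12.07 yz -0.012 z [ 0.088  0.465 -0.881] F [ 0.74  0.33 -1.8 ] M [-0.608  0.103  0.007] g 0.0213 88.68894696235657 j [-0.32  0.54  0.28  1.84 -0.88  0.85  0.33]
TORQUE resist -0.0907507694393704
t 21.1 p [0.6399 0.1588 0.133 ] yang -12.07 yz -0.012 z [ 0.088  0.465 -0.881] F [ 0.74  0.33 -1.8 ] M [-0.608  0.103  0.007] g 0.0213 88.68894696235657 j [-0.32  0.54  0.28  1.84 -0.88  0.85  0.33]
R 0.22855887829764773 th 78.64890549783651 barth 77.92695672129037
axial(out+) 0.4718994248384779 tang cw 0.6612258525656197 lever torque ~ 0.15112903916380385 -Mz -0.006789432609840463
```

Request:
arm_command:
  dp:
    - [0.015,0.07,0]
    - [0.018,0.085,0]
    - [0.02,0.1,0]
    - [0.02,0.1,0]
    - [0.03,0.15,0]
    - [0,0.1,0.3]
    - [0,0,0.5]
    - [0,0,0.3]
    - [0,0,0]
  dr:
    - [0,0,0]
    - [0,0,0]
    - [0,0,0]
    - [0,0,0]
    - [0,0,0]
    - [0,0,0]
    - [0,0,0]
    - [0,0,0]
    - [0,0,0]

```text
time: 21.85
tcp_pos: [0.6477, 0.188, 0.1923]
eef_rot: [-0.156, 0.755, 0.609, 0.189]
wrist_force: [0.8, -1.0, -1.4]
grip_width: 0.0219
grip_force: 88.7
```

```bash
python3 - <<'E'
from h import *
st()
E
```

```text
t 21.85 p [0.6477 0.188  0.1923] yang -12.17 yz -0.006 z [ 0.095  0.465 -0.88 ] F [ 0.85 -0.96 -1.44] M [-0.631  0.052 -0.038] g 0.0219 88.74873161315918 j [-0.4   0.48  0.32  1.79 -0.82  0.9   0.19]
```

Request:
arm_command:
  dp:
    - [-0.42,0,0]
    - [-0.42,-0.01,0]
    - [-0.42,-0.01,0]
    - [-0.42,-0.01,0]
    - [-0.42,-0.01,0]
    - [-0.42,-0.01,-0.2]
    - [-0.42,-0.01,-0.3]
    - [-0.42,-0.01,-0.3]
    - [-0.42,-0.01,-0.3]
    - [-0.42,-0.01,-0.3]
    - [-0.42,-0.01,-0.3]
    - [-0.42,0,-0.3]
  dr:
    - [0,0,0.026]
    - [0,0,0.026]
    - [0,0,0.026]
    - [0,0,0.026]
    - [0,0,0.026]
    - [0,0,0.026]
    - [0,0,0.026]
    - [0,0,0.026]
    - [0,0,0.026]
    - [0,0,0.026]
    - [0,0,0.026]
    - [0,0,0.026]

```text
time: 22.85
tcp_pos: [0.3923, 0.182, 0.0871]
eef_rot: [-0.198, 0.585, 0.774, 0.142]
wrist_force: [0.4, 0.4, -2.8]
grip_width: 0.022
grip_force: 88.8
```

Request:
arm_command:
  dp:
    - [0,0,-0.4]
    - [0,0,-0.4]
    - [0,0,-0.2]
    - [0,0,0]
  dr:
    - [0,0,0]
    - [0,0,0]
    - [0,0,0]
    - [0,0,0]

```text
time: 23.18
tcp_pos: [0.392, 0.1818, 0.036]
eef_rot: [-0.199, 0.586, 0.773, 0.141]
wrist_force: [0.2, -0.3, -2.1]
grip_width: 0.0219
grip_force: 88.8
```

```bash
python3 - <<'E'
from h import *
st(); snap('scene','s5'); snap('top','t5')
E
```

```text
t 23.1833 p [0.392  0.1818 0.036 ] yang 15.88 yz -0.015 z [-0.142  0.45  -0.882] F [ 0.18 -0.3  -2.09] M [-0.603 -0.202  0.017] g 0.0219 88.8290011882782 j [-0.3   0.5   0.09  2.27 -0.96  0.67  0.92]
```

Request:
arm_command:
  dp:
    - [0.05,0,-0.2]
    - [0.05,0,-0.16]
    - [0,0,-0.08]
    - [0,0,-0.04]
    - [0,0,-0.02]
    - [0,0,0]
    - [0,0,0]
  dr:
    - [0,0,0]
    - [0,0,0]
    - [0,0,0]
    - [0,0,0]
    - [0,0,0]
    - [0,0,0]
    - [0,0,0]

```text
time: 23.87
tcp_pos: [0.3983, 0.1824, 0.0132]
eef_rot: [-0.198, 0.585, 0.773, 0.142]
wrist_force: [-0.2, 0.7, -2.5]
grip_width: 0.0212
grip_force: 88.9
```

```bash
python3 - <<'E'
from h import *
st()
E
```

```text
t 23.8667 p [0.3983 0.1824 0.0132] yang 15.91 yz -0.012 z [-0.139  0.452 -0.881] F [-0.22  0.69 -2.45] M [-0.602 -0.199  0.036] g 0.0212 88.87755990028381 j [-0.27  0.56  0.07  2.25 -1.01  0.64  0.98]
```

Request:
arm_command:
  dp:
    - [0,0,-0.03]
    - [0,0,-0.03]
    - [0,0,-0.02]
    - [0,0,0]
    - [0,0,0]
  dr:
    - [0,0,0]
    - [0,0,0]
    - [0,0,0]
    - [0,0,0]
    - [0,0,0]

```text
time: 24.28
tcp_pos: [0.3984, 0.1825, 0.0095]
eef_rot: [-0.198, 0.585, 0.773, 0.142]
wrist_force: [-0.8, -0.8, 4.8]
grip_width: 0.0217
grip_force: 89.6
```

```bash
python3 - <<'E'
from h import *
st()
E
```

```text
t 24.2833 p [0.3984 0.1825 0.0095] yang 15.91 yz -0.011 z [-0.139  0.452 -0.881] F [-0.78 -0.76  4.77] M [-0.333  0.098  0.156] g 0.0217 89.59539413452148 j [-0.27  0.57  0.06  2.25 -1.02  0.63  0.99]
```

Table contact. I'll release, back out along the tool axis, and raise.

Request:
arm_command:
  dp:
    - [0,0,0]
    - [0,0,0]
    - [0,0,0]
    - [0,0,0]
    - [0,0,0]
    - [0,0,0]
    - [0,0,0]
    - [0,0,0]
  dr:
    - [0,0,0]
    - [0,0,0]
    - [0,0,0]
    - [0,0,0]
    - [0,0,0]
    - [0,0,0]
    - [0,0,0]
    - [0,0,0]
  grip: 1

```text
time: 24.95
tcp_pos: [0.3983, 0.1824, 0.0091]
eef_rot: [-0.198, 0.585, 0.773, 0.142]
wrist_force: [-0.3, 0.2, -0.1]
grip_width: 0.0858
grip_force: 0.0
```

Request:
arm_command:
  dp:
    - [0,0,0.15]
    - [0,0,0.4]
    - [0,0,0.6]
    - [0,0,0.6]
    - [0,0,0.6]
    - [0,0.5,0.5]
    - [0,0.7,0.4]
    - [0,0.7,0.2]
    - [0,0.7,0]
    - [0,0.7,0]
    - [0,0.7,0]
    - [0,0,0]
  dr:
    - [0,0,0]
    - [0,0,0]
    - [0,0,0]
    - [0,0,0]
    - [0,0,0]
    - [0,0,0]
    - [0,0,0]
    - [0,0,0]
    - [0,0,0]
    - [0,0,0]
    - [0,0,0]
    - [0,0,0]

```text
time: 25.95
tcp_pos: [0.3958, 0.3896, 0.1832]
eef_rot: [-0.199, 0.582, 0.776, 0.143]
wrist_force: [0.1, 0.4, 0.2]
grip_width: 0.0856
grip_force: 0.0
```

```bash
python3 - <<'E'
from h import *
st(); snap('top','t6')
a=cv2.imread('pics/t6.png')[165:285,255:415]
cv2.imwrite('pics/c6.png',cv2.resize(a,None,fx=5,fy=5,interpolation=cv2.INTER_CUBIC))
E
```

```text
t 25.95 p [0.3958 0.3896 0.1832] yang 16.41 yz -0.01 z [-0.143  0.454 -0.88 ] F [0.06 0.42 0.24] M [-0.473 -0.166 -0.013] g 0.0856 0.0 j [-0.7   0.31  0.09  2.05 -0.75  0.78  0.21]
```

View pics/c6.png

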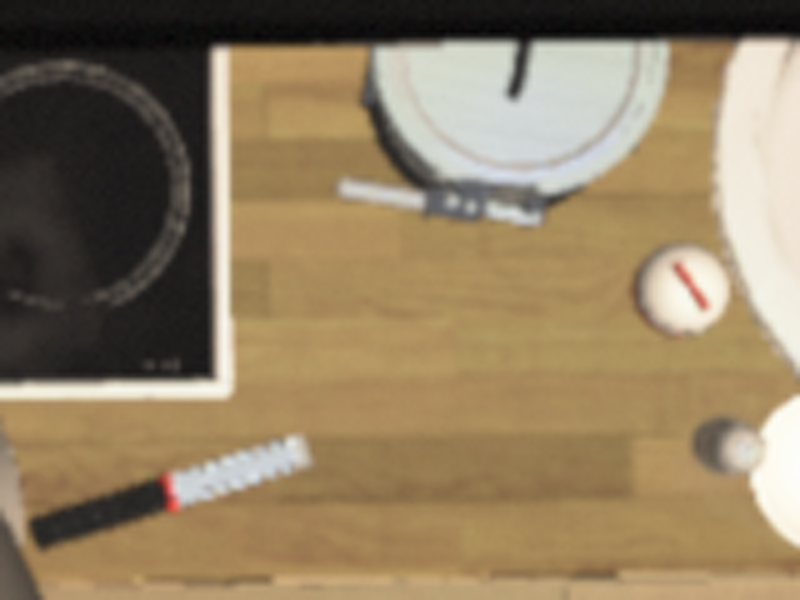

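The lever is shut (tip at crop (343,187)), the bar lies flat on the wood at (35–310, 440–545), and nothing else has moved.

```bash
python3 - <<'E'
from h import *
P=lambda u,v:ray('t6',255+(u-2)/5,165+(v-2)/5,.136)
t=P(341,187);c=P(425,201); d=t-c; print(t,np.degrees(np.arctan2(d[1],d[0])))
print(r.sign_off())
E
```

```text
[0.60915099 0.01495696 0.136     ] 79.59011117698515
the job is handed in; nothing more can be done
None
```

I closed the clamp ring and handed the job in at about 26 s: the lever rested on its stop after a hold of over a second at roughly 9 to 10 N, and the bar lies flat on the worktop, clear of the canister. The push is worked out from the wrist force and moment, since the buffer squeeze could not be read.

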